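# Load two sleeves into a V-nest drill jig

### The arm

A 6-joint arm with a two-finger parallel gripper is mounted at the origin on a cart in front of the work surface, level with it; the furniture and walls round the work are solid. World frame = base frame: x ahead of the robot, y to its left, z up, the work surface at z = 0. Lengths are in mm, angles in rad, forces in N, time in s.
With the tool pointing down it reaches from about 275 to 750 mm from the base axis. Payload 10.2 kg.
Tool frame: the origin (TCP) lies between the finger pads, 19 mm behind the fingertips; this is the grasp point; z points along the fingers, y is the line along which they close (so a half turn about z gives the same grasp; the last joint's range is limited). The gripper opens to 85 mm and grips with 20 to 120 N. Pads are 22 mm wide; open, the fingers measure 114 mm over their backs; the gripper's body (76 mm by 85 mm) begins 54 mm behind the grasp point. The pads swing forward as they close: fully open they stand 13 mm farther back than shut.
Start: joints at [-1.418, 0.313, 1.498, -0, 1.331, -0.223], TCP at [192.672, -488.374, 249.994] pointing down, gripper open.
Joint ranges: [-2.94, 2.94], [-0.97, 2.17], [0.19, 2.56], [-1.23, 4.37], [0.02, 3.11], [-2.88, 2.88]. Speed limits (rad/s): [2.39, 2.39, 3.01, 3.14, 3.14, 3.14].

### API

Orientations are given as a unit quaternion [w, x, y, z].
In Python, from rig import ctrl gives the robot as it stands.
- The arm moves only by the shell command python3 steer.py 'ROWS' [OPENING] [FORCE]. ROWS is a JSON object whose key "motion" holds a list of rows, 1 to 8 of them, each of 6 numbers: dx, dy, dz in mm, then a rotation vector rx, ry, rz in rad; each row is the pose to reach, as a shift and turn from the pose commanded when the command began, along the tool's axes at that moment; what a row does not reach only later rows make up. A row lasts 1/10 s, in which the tool goes at most 50 mm and 0.15 rad, less where a joint would pass 70% of its speed; a pose out of reach is approached as far as the arm can. OPENING is the opening from 0.0 (shut) to 1.0 (fully open), set as the command begins (- or left out keeps the last). The fingers move at their own pace and stop on an object; FORCE is the grip in N (left out, the last holds). Time passes only in rows, so rows that do not move let the fingers close. It prints the time, the measured TCP pose, the force, the opening and the grip force at its end. Input that does not fit is refused with a message, and nothing moves.
- ctrl.sense(): the state, without advancing time (a new reading comes with each control period).
- ctrl.capture(name): name is "scene" or "top"; returns the picture (384x512x3 uint8, red, green, blue); there is no depth.
- ctrl.calibration(name): a dict with "fx", "fy", "cx", "cy" (pixels), "position" and "attitude" of the camera in the world. Camera axes: x right, y down, z forward; pixel columns grow to the right and rows downward; lengths in mm; the calibration is good to about 2 mm. A picture is of the moment at which its call begins. calibration takes no time and is no camera call.
- ctrl.finish_job(): hands the job in; it is judged then, once.
The state is a dict: "time_s": time; "joints": joint angles; "dq": joint speeds; "tau": joint torques, N m; "eef_pos": TCP position; "ee_rot": TCP orientation; "force": force on the tool from outside, world axes, zero at the start; "wrist_torque": the same for the moment, N m; "grip_width": opening from 0.0 (shut) to 1.0 (fully open); "grip_force": force on a finger pad.
Only numpy, scipy, OpenCV 4.12 (cv2) and the standard library are available. Lean on these libraries where they do the work, as an engineer would, in place of code of your own. Each camera call takes 0.05 s, during which the arm holds its last target. There are 200 camera calls.

### The job

Load the drill jig: stand the two steel sleeves end to end, one on the other, on the jig's base in front of its V, push the pile back under the drill plate until both sleeves sit against both faces of the V, and only then swing the gate shut so that its buttons bear on them. Leave the other things where they stand.

Things in the scene. Friction and masses are not known exactly. Their poses are not given: they have to be found in the camera images.
- drill_jig: Drill jig fixed to the worktop. Origin: underside of its base plate, straight below the axis of a seated sleeve; x points into the V, away from the open front, y to the left seen from that front, z up. Grey base plate 12 mm thick, x -146 to 60, y -68 to 68 mm, flat but for two screw heads (8 mm high) at (-134, +-55); its front part is clear to stand things on.
- nest (a point): Top of the base plate on the axis of a seated 64 mm sleeve; axes as the jig's. Round it stands an upright 90 degree V of dark steel that opens to -x: faces at 45 degrees from the corner at (45, 0) mm to (-8, +-53), from the base plate up to the drill plate.
- plate_edge (a point): Middle of the front edge of the bright drill plate that covers the V, at its underside. The plate, 10 mm thick, starts 52 mm before the nest axis (20 mm beyond a seated sleeve), 102 mm over the base plate (4 mm above the pile), 126 mm wide; two bushes on it rise 10 mm. A tool pointing straight down cannot reach under it; fingers leaning back 25 to 45 degrees can.
- gate_hinge (a point): Gate hinge axis, at the worktop; 48 mm before the nest and 78 mm to its left (jig frame (-48, 78)). Post up to 30 mm thick, 90 mm high. The gate is a flat arm, 53 to 71 mm over the worktop, 134 mm long, with two rubber buttons at the heights of the two sleeves' middles.
- gate (a joint): Gate angle, rad. 0: shut, arm across the front, buttons touching a seated pile. It grows as the gate swings out and away to the left: 1.57 = arm straight out to the front (jig -x), 2.4 = stop. The stiff hinge (0.2 N m) stays where it is left.
- gate_grip (a point): Middle of the gate's upright black hand grip, 155 mm over the worktop; grip round, 18 mm thick, from 110 to 172 mm high. At gate angle q it lies from gate_hinge, in the jig's frame, by (-24 cos q - 124 sin q, 24 sin q - 124 cos q) mm.
- sleeve_a: Turned steel sleeve (thick plain ring), bright grey, outside diameter 64, bore about 51, height 49 mm, 0.3 to 0.5 kg, standing on end. Origin: centre of its underside, z up along its axis.
- sleeve_b: The other sleeve, same as sleeve_a; either may be the lower.
- jar: Bystander: amber jar with a white cap, diameter 51, 65 mm tall. Origin: centre of its underside. It, the tape and the cap stand among the sleeves, in any order.
- tape: Bystander: black roll of tape lying flat, diameter 69, 19 mm tall. Origin: centre of its underside.
- cap: Bystander: small pale plastic cup, diameter 48, 29 mm tall. Origin: centre of its underside.
- pouch: Bystander: beige gauge pouch lying flat, 110 x 65 x 26 mm, long side along its x. Origin: centre of its underside.

How it is judged (in metres and radians):
On the way:
1. both sleeves, one on the other, sit against both faces of the V (axes within 2.5 mm of the nest's) while the gate is still open (over 0.4 rad) (x of sleeve_a in the frame of nest between -0.0025 and 0.0025 m and y of sleeve_a in the frame of nest between -0.0025 and 0.0025 m and angle between each of sleeve_a, sleeve_b's own z axis and vertical below 0.04 rad and x of sleeve_b in the frame of nest between -0.0025 and 0.0025 m and y of sleeve_b in the frame of nest between -0.0025 and 0.0025 m and ((z of sleeve_a in the frame of nest between -0.004 and 0.004 m and z of sleeve_b in the frame of nest between 0.045 and 0.053 m) or (z of sleeve_b in the frame of nest between -0.004 and 0.004 m and z of sleeve_a in the frame of nest between 0.045 and 0.053 m)) and value of joint gate above 0.4 rad), for 0.2 s.
At the end, for the whole second after the job is handed in: The sleeves stand upright one on the other on the jig's base, both axes within 2.5 mm of the nest's in x and y, at rest, and the gate is shut (joint under 0.04 rad), all let go (x of sleeve_a in the frame of nest between -0.0025 and 0.0025 m and y of sleeve_a in the frame of nest between -0.0025 and 0.0025 m and angle between each of sleeve_a, sleeve_b's own z axis and vertical below 0.04 rad and x of sleeve_b in the frame of nest between -0.0025 and 0.0025 m and y of sleeve_b in the frame of nest between -0.0025 and 0.0025 m and ((z of sleeve_a in the frame of nest between -0.004 and 0.004 m and z of sleeve_b in the frame of nest between 0.045 and 0.053 m) or (z of sleeve_b in the frame of nest between -0.004 and 0.004 m and z of sleeve_a in the frame of nest between 0.045 and 0.053 m)) and value of joint gate below 0.04 rad and linear speed of each of sleeve_a, sleeve_b below 0.02 m/s); the robot touches nothing.
It fails at once if the jar is pushed more than 30 mm from its place or tipped over (distance of jar from where it was at the start of the episode above 0.03 m or angle between jar's own z axis and vertical above 0.5 rad).
It fails at once if the roll of tape is pushed more than 30 mm from its place or tipped over (distance of tape from where it was at the start of the episode above 0.03 m or angle between tape's own z axis and vertical above 0.5 rad).
It fails at once if the small plastic cap is pushed more than 30 mm from its place or tipped over (distance of cap from where it was at the start of the episode above 0.03 m or angle between cap's own z axis and vertical above 0.5 rad).
It fails at once if the pouch is pushed more than 30 mm from its place or tipped over (distance of pouch from where it was at the start of the episode above 0.03 m or angle between pouch's own z axis and vertical above 0.5 rad).
It fails at once if the gate is swung shut (under 0.4 rad) before both sleeves are home in the V (value of joint gate below 0.4 rad and x of any of sleeve_a, sleeve_b in the frame of nest below -0.006 m).
It also fails if it takes over 72 s, if anything falls off the work surface, if the arm or the gripper's body presses on something with over 40 N, if the wrist force passes 120 N, or if a joint passes its speed limit or range.

## Working session

There is one attempt and no reset: what is moved stays moved. The work goes in short steps, Python scripts to look and compute and a shell command to move; the robot and the scene stay as the last step left them, time stands still between calls to the robot, and variables do not carry over. Pictures are saved under pics/ and viewed, at most 14 in all, crops included, and the job is handed in when it is done.

```bash
ls; mkdir -p pics
python3 - <<'E'
from rig import ctrl
import cv2
for n in("scene","top"):
    c=ctrl.calibration(n);print(c)
    cv2.imwrite(f"pics/{n}0.png",cv2.cvtColor(ctrl.capture(n),cv2.COLOR_RGB2BGR))
print(ctrl.sense())
E
```

```text
pics
rig.py
steer.py
{'fx': 460.06588996751555, 'fy': 460.06588996751555, 'cx': 256.2333816076286, 'cy': 187.1012335004335, 'position': array([-428.24386172, -725.82333234,  765.82519977]), 'attitude': array([-0.46455191,  0.77698385, -0.36695882,  0.21407673])}
{'fx': 484.3559213584012, 'fy': 484.3559213584012, 'cx': 255.92830562535812, 'cy': 190.03995036143542, 'position': array([ 268.7888663 ,   51.02630704, 1548.43090812]), 'attitude': array([ 0.05153178, -0.69478015,  0.71559497, -0.05048617])}
{'time_s': 0.1, 'joints': array([-1.41843080e+00,  3.13400223e-01,  1.49831899e+00,  2.79307895e-05,
        1.33099263e+00, -2.23403385e-01]), 'dq': array([-0.00130751, -0.00036391, -0.00340464, -0.00042782,  0.00174811,
       -0.00264293]), 'tau': array([ 2.26574761e-03, -4.12903154e+01, -2.60139745e+01, -2.31594195e-04,
        3.02772525e-03, -1.50175424e-05]), 'eef_pos': array([ 192.63221947, -488.17856169,  249.50498267]), 'ee_rot': array([-5.58764042e-04,  9.82402044e-01,  1.86777706e-01,  3.34275229e-05]), 'force': array([-0.266449  ,  0.11166298, -0.54914784]), 'wrist_torque': array([ 0.01354736, -0.03835161,  0.00947302]), 'grip_force': 0.0, 'grip_width': 1.0027618448474027}
```
View pics/scene0.png

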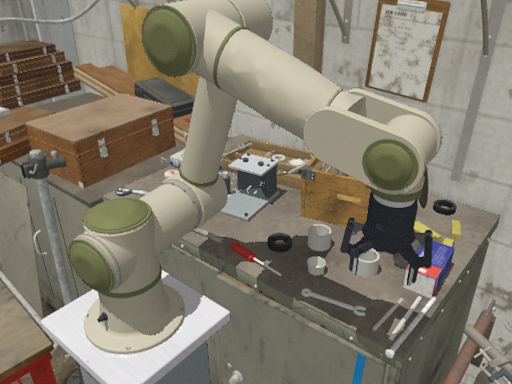

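View pics/top0.png

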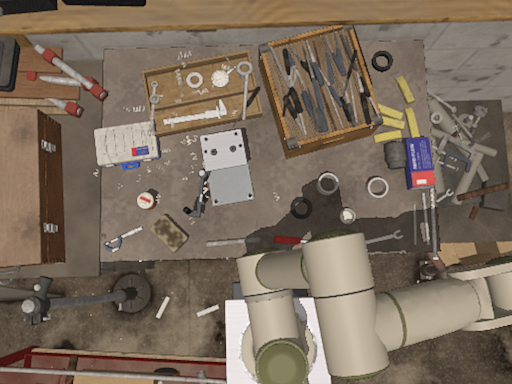

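The top view shows sleeves at about (327,184) and (377,187), tape (301,208), cap (348,215), drill plate (223,150), jig base (230,187) and the open gate with its grip near (203,175)–(190,213). The jar is at (146,200) and the pouch at (170,232). Zooming in to measure.

Create h.py:
```python
import numpy as np,cv2
from rig import ctrl
from scipy.spatial.transform import Rotation as R
def q(a): return R.from_quat([a[1],a[2],a[3],a[0]])
def ray(n,u,v,z):
    c=ctrl.calibration(n);d=q(c['attitude']).apply([(u-c['cx'])/c['fx'],(v-c['cy'])/c['fy'],1.]);p=np.array(c['position'])
    return (p+d*(z-p[2])/d[2])[:2]
def proj(n,P):
    c=ctrl.calibration(n);p=q(c['attitude']).inv().apply(np.array(P)-c['position'])
    return p[0]/p[2]*c['fx']+c['cx'],p[1]/p[2]*c['fy']+c['cy']
def tool():
    s=ctrl.sense();return np.array(s['eef_pos']),q(s['ee_rot'])
```

Run:
```python
from h import *
t=cv2.imread('pics/top0.png')
a=cv2.resize(t[120:260,120:260],None,fx=5,fy=5,interpolation=cv2.INTER_CUBIC)[:600,:]
b=cv2.resize(t[160:235,280:400],None,fx=6,fy=6,interpolation=cv2.INTER_CUBIC)
cv2.imwrite('pics/a.png',a);cv2.imwrite('pics/b.png',b)
for n,u,v,z in[('s',327,184,49),('s',377,187,49),('tape',301,208,19),('cap',348,215,29),('jar',146,200,65),('pouch',170,232,26)]:print(n,ray('top',u,v,z))
```

```text
s [ 499.31610085 -173.0358542 ]
s [ 485.163724 -328.820243]
tape [429.38348782 -91.22848244]
cap [ 401.85118561 -237.02289439]
jar [463.54655126 390.29727059]
pouch [365.17918828 323.51185374]
```

View pics/a.png

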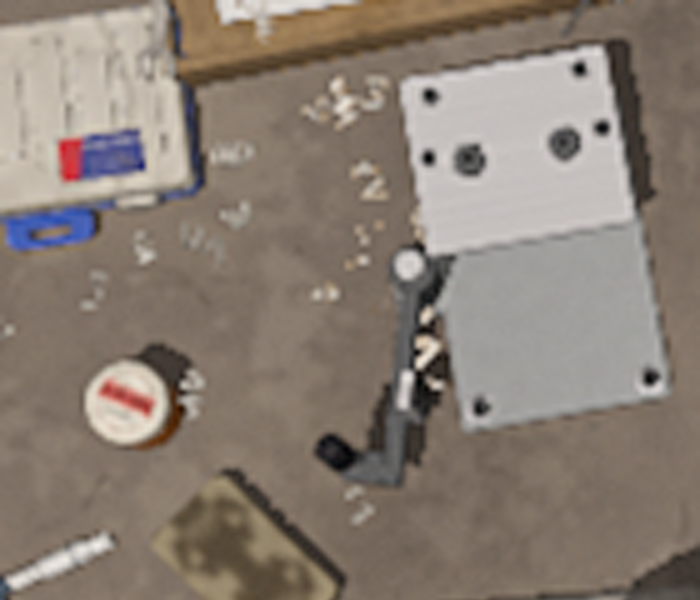

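View pics/b.png

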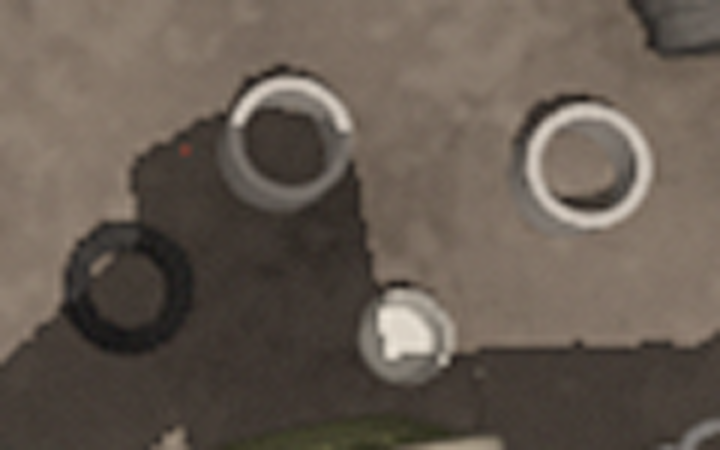

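Crop a: base-plate front corners about (465,430) and (668,395), drill-plate corners (402,82), (605,45), (637,218), (425,252), hinge (409,265), grip (335,448). Crop b: sleeve top circles centred about (291,137) and (588,165), tape (128,288), cap (405,335).

Run:
```python
from h import *
A=lambda x,y,z:ray('top',120+(x+.5)/5-.5,120+(y+.5)/5-.5,z)
B=lambda x,y,z:ray('top',280+(x+.5)/6-.5,160+(y+.5)/6-.5,z)
J=np.array([[-146,68],[-146,-68],[-52,63],[-52,-63],[-48,78]])
W=np.array([A(465,430,12),A(668,395,12),A(425,252,124),A(637,218,124),A(409,265,90)])
Jm,Wm=J.mean(0),W.mean(0)
H=(J-Jm).T@(W-Wm);th=np.arctan2(H[0,1]-H[1,0],H[0,0]+H[1,1])
M=np.array([[np.cos(th),-np.sin(th)],[np.sin(th),np.cos(th)]]);o=Wm-M@Jm
print('jig',o,'yaw',th,'res',(W-(J@M.T+o)).round(1).tolist())
g=M.T@(A(333,452,172)-o)-[-48,78];print('grip rel',g,np.hypot(*g))
# q from
from scipy.optimize import brentq,minimize_scalar
f=lambda k:np.hypot(-24*np.cos(k)-124*np.sin(k)-g[0],24*np.sin(k)-124*np.cos(k)-g[1])
print(minimize_scalar(f,bounds=(0,2.4),method='bounded').x)
print('sl',B(291,137,49),B(588,165,49),'tape',B(128,288,19),'cap',B(405,335,29),'jar',A(130,402,65),'pouch',A(248,560,26))
```

```text
jig [600.06656832 145.44013404] yaw 0.1438030166152337 res [[0.3, -2.1], [-0.5, 2.3], [1.5, 1.4], [0.3, -1.2], [-1.6, -0.5]]
grip rel [-117.77535929   52.53367751] 128.96054640256094
1.799175222061042
sl [ 504.23265464 -176.68031263] [ 484.84613228 -330.62539051] tape [430.71908291 -91.02090665] cap [ 400.62412432 -234.06987045] jar [463.58326712 391.53304161] pouch [366.50670296 326.01903908]
```

```bash
cat >> h.py <<'E'
O=np.array([600.07,145.44]);TH=.144
def j2w(x,y): return O+np.array([np.cos(TH)*x-np.sin(TH)*y,np.sin(TH)*x+np.cos(TH)*y])
def w2j(p): 
    d=np.array(p[:2])-O;return np.array([np.cos(TH)*d[0]+np.sin(TH)*d[1],-np.sin(TH)*d[0]+np.cos(TH)*d[1]])
def down(yaw,tilt=0): # tool x at yaw; tilt: fingers lean so tips go forward along tool x
    c,s=np.cos(yaw),np.sin(yaw);Z=np.array([c*np.sin(tilt),s*np.sin(tilt),-np.cos(tilt)]);Y=np.array([s,-c,0.]);X=np.cross(Y,Z)
    return R.from_matrix(np.stack([X,Y,Z],1))
def go(p,yaw=TH,tilt=0):
    p0,r0=tool();d=r0.inv().apply(np.array(p)-p0);w=(r0.inv()*down(yaw,tilt)).as_rotvec()
    print('shift',d.round(1),'rot',w.round(3))
E
python3 - <<'E'
from h import *
go([504.2,-176.7,120]);go([484.8,-330.6,120])
E
```

```text
shift [ 404.1 -175.3  129.8] rot [-0.001 -0.     0.232]
shift [329.6 -39.2 129.6] rot [-0.001 -0.     0.232]
```

```bash
python3 steer.py '{"motion": [[41, -5, 0, 0, 0, 0.03], [82, -10, 0, 0, 0, 0.06], [123, -15, 10, 0, 0, 0.09], [165, -20, 30, 0, 0, 0.12], [206, -25, 50, 0, 0, 0.15], [247, -29, 70, 0, 0, 0.18], [289, -34, 90, 0, 0, 0.21], [330, -39, 110, 0, 0, 0.232]]}' 1.0
python3 - <<'E'
from h import *
cv2.imwrite('pics/top1.png',cv2.cvtColor(ctrl.capture('top'),cv2.COLOR_RGB2BGR))
go([484.8,-330.6,28])
E
```

```text
time_s: 0.9
eef_pos: [486.7, -329.8, 138.9]
ee_rot: [-0.0, 0.997, 0.071, -0.0]
force: [-0.3, -0.7, 0.1]
grip_width: 1.003
grip_force: 0.0
shift [ -5.4   4.7 107.3] rot [-0.005  0.001  0.001]
```

```bash
python3 steer.py '{"motion": [[0, 0, 0, 0, 0, 0], [0, 0, 20, 0, 0, 0], [0, 0, 40, 0, 0, 0], [0, 0, 40, 0, 0, 0], [0, 0, 40, 0, 0, 0]]}'
python3 - <<'E'
from h import *
go([484.8,-330.6,28])
p,_=tool();print(p)
E
```

```text
time_s: 1.45
eef_pos: [485.0, -331.7, 100.8]
ee_rot: [0.0, 0.997, 0.071, 0.0]
force: [-0.2, 0.7, -0.7]
grip_width: 1.003
grip_force: 0.0
shift [-0.  -1.2 72.8] rot [ 0.001 -0.    -0.001]
[ 484.98868096 -331.70870417  100.82554061]
```

View pics/top1.png

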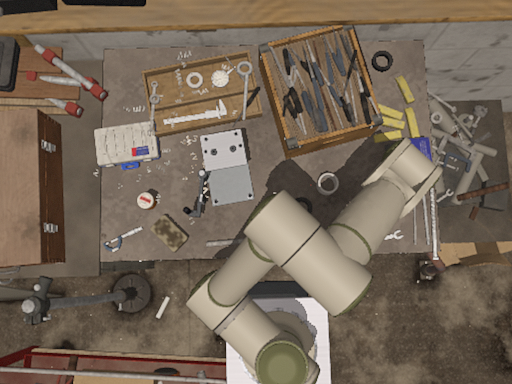

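The picture shows the arm over the right sleeve and the other sleeve free and well lit at (328,182), consistent with the first fix. Descending to grip.

```bash
python3 steer.py '{"motion": [[0, -1, 25, 0, 0, 0], [0, -1, 50, 0, 0, 0], [0, -1, 65, 0, 0, 0], [0, -1, 73, 0, 0, 0], [0, -1, 73, 0, 0, 0], [0, -1, 73, 0, 0, 0]]}'
python3 steer.py '{"motion": [[0, 0, 0, 0, 0, 0], [0, 0, 0, 0, 0, 0], [0, 0, 0, 0, 0, 0], [0, 0, 0, 0, 0, 0], [0, 0, 0, 0, 0, 0]]}' 0.0 40
python3 steer.py '{"motion": [[0, 0, -25, 0, 0, 0], [0, 0, -60, 0, 0, 0], [0, 0, -100, 0, 0, 0], [0, 0, -140, 0, 0, 0], [0, 0, -140, 0, 0, 0], [0, 0, -140, 0, 0, 0]]}'
python3 - <<'E'
from h import *
p,_=tool();print(p)
go([*j2w(-100,0),130])
E
```

```text
time_s: 2.05
eef_pos: [485.6, -330.5, 28.1]
ee_rot: [0.001, 0.997, 0.072, 0.001]
force: [-0.2, -0.4, 0.0]
grip_width: 0.998
grip_force: 0.0
time_s: 2.55
eef_pos: [485.5, -330.2, 28.2]
ee_rot: [0.001, 0.997, 0.072, 0.0]
force: [-1.1, 2.1, 5.3]
grip_width: 0.74
grip_force: 43.8
time_s: 3.15
eef_pos: [485.0, -329.8, 167.0]
ee_rot: [0.0, 0.997, 0.072, 0.0]
force: [-0.5, 0.2, -4.0]
grip_width: 0.74
grip_force: 46.4
[ 485.03528033 -329.80624957  166.95458646]
shift [  82.  -453.8   36.9] rot [ 0. -0. -0.]
```

```bash
python3 steer.py '{"motion": [[5, -25, 0, 0, 0, 0], [13, -70, 0, 0, 0, 0], [21, -115, 0, 0, 0, 0], [29, -160, 0, 0, 0, 0], [37, -205, 0, 0, 0, 0], [45, -250, 0, 0, 0, 0], [53, -295, 0, 0, 0, 0], [61, -340, 0, 0, 0, 0]]}'
python3 steer.py '{"motion": [[7, -38, 0, 0, 0, 0], [14, -76, 0, 0, 0, 0], [21, -110, 0, 0, 0, 0], [21, -114, 0, 0, 0, 0], [21, -114, 0, 0, 0, 0], [21, -114, 20, 0, 0, 0]]}'
python3 - <<'E'
from h import *
p,_=tool();print(p,w2j(p))
go([*j2w(-100,0),42])
im=ctrl.capture('top');cv2.imwrite('pics/top2.png',cv2.cvtColor(im,cv2.COLOR_RGB2BGR))
E
```

```text
time_s: 3.95
eef_pos: [495.6, 17.2, 165.2]
ee_rot: [-0.0, 0.997, 0.072, -0.002]
force: [1.4, 0.2, -3.3]
grip_width: 0.74
grip_force: 46.4
time_s: 4.55
eef_pos: [502.1, 130.4, 147.6]
ee_rot: [0.0, 0.997, 0.072, 0.001]
force: [0.8, -0.0, -3.8]
grip_width: 0.735
grip_force: 46.6
[502.06907821 130.3656171  147.62019995] [-99.14981973  -0.85494984]
shift [ -1.1  -0.9 105.6] rot [ 0.001 -0.003 -0.001]
```

```bash
python3 steer.py '{"motion": [[-1, -1, 30, 0, 0, 0], [-1, -1, 65, 0, 0, 0], [-1, -1, 90, 0, 0, 0], [-1, -1, 101, 0, 0, 0], [-1, -1, 104, 0, 0, 0], [-1, -1, 104, 0, 0, 0], [-1, -1, 104, 0, 0, 0]]}'
```

```text
time_s: 5.3
eef_pos: [500.9, 131.8, 44.1]
ee_rot: [0.0, 0.997, 0.072, 0.001]
force: [0.7, -1.2, -3.3]
grip_width: 0.735
grip_force: 46.5
```

```bash
python3 steer.py '{"motion": [[0, 0, 2, 0, 0, 0], [0, 0, 3.5, 0, 0, 0], [0, 0, 3.5, 0, 0, 0], [0, 0, 3.5, 0, 0, 0]]}'
python3 -c "from h import *;print(ctrl.sense()['force'])"
```

```text
time_s: 5.7
eef_pos: [500.5, 132.0, 40.2]
ee_rot: [0.0, 0.997, 0.072, 0.001]
force: [-2.3, -0.4, 5.3]
grip_width: 0.74
grip_force: 47.2
[-2.34616268 -0.35183814  5.28596616]
```

```bash
python3 steer.py '{"motion": [[0, 0, 0, 0, 0, 0], [0, 0, 0, 0, 0, 0], [0, 0, 0, 0, 0, 0], [0, 0, 0, 0, 0, 0]]}' 1.0
python3 steer.py '{"motion": [[0, 0, -25, 0, 0, 0], [0, 0, -70, 0, 0, 0], [0, 0, -115, 0, 0, 0], [0, 50, -130, 0, 0, 0], [0, 98, -130, 0, 0, 0], [0, 146, -130, 0, 0, 0], [0, 194, -130, 0, 0, 0], [0, 240, -130, 0, 0, 0]]}'
python3 - <<'E'
from h import *
im=ctrl.capture('top');b=cv2.cvtColor(im,cv2.COLOR_RGB2BGR);cv2.imwrite('pics/top3.png',b)
cv2.imwrite('pics/c.png',np.hstack([cv2.resize(b[160:220,190:260],None,fx=6,fy=6,interpolation=cv2.INTER_CUBIC),cv2.resize(cv2.imread('pics/top2.png')[160:220,300:360],None,fx=6,fy=6,interpolation=cv2.INTER_CUBIC)]))
p,_=tool();print(p);go([504.2,-176.7,120])
E
```

```text
time_s: 6.1
eef_pos: [500.2, 131.9, 39.4]
ee_rot: [-0.0, 0.997, 0.072, -0.0]
force: [-0.6, -1.0, -0.1]
grip_width: 0.996
grip_force: 0.0
time_s: 6.9
eef_pos: [534.5, -107.7, 169.6]
ee_rot: [0.0, 0.997, 0.072, 0.0]
force: [0.5, 0.9, 0.0]
grip_width: 1.002
grip_force: 0.0
[ 535.25187969 -113.70918494  169.4923478 ]
shift [-39.5  57.9  49.6] rot [ 0.003 -0.001 -0.005]
```

View pics/c.png

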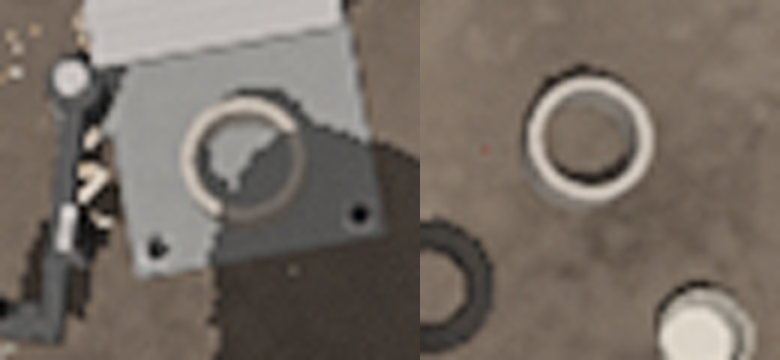

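Left half: the first sleeve stands on the base, ring centre (243.5,158.5). Right half: the second sleeve's ring centre is (591,139).

Run:
```python
from h import *
B=lambda x,y,z,a,b:ray('top',a+(x+.5)/6-.5,b+(y+.5)/6-.5,z)
p=B(243.5,158.5,61,190,160);print('placed',p,w2j(p),'rel',p-[500.5,132])
s=B(171,139,49,300,160);print('s',s);go([*s,28])
```

```text
placed [500.15427618 129.70238154] [-101.13997957   -1.23654129] rel [-0.34572382 -2.29761846]
s [ 503.175903   -176.62671979]
shift [-40.6  57.4 141.6] rot [ 0.003 -0.001 -0.005]
```

```bash
sed -i 's/^O=.*;TH/O=np.array([600.4,147.7]);TH/' h.py
python3 steer.py '{"motion": [[-20, 28, 10, 0, 0, 0], [-40.5, 57, 30, 0, 0, 0], [-40.5, 57, 60, 0, 0, 0], [-40.5, 57, 60, 0, 0, 0], [-40.5, 57, 60, 0, 0, 0]]}'
python3 - <<'E'
from h import *
go([503.5,-176.0,28])
E
```

```text
time_s: 7.45
eef_pos: [502.9, -167.5, 110.0]
ee_rot: [-0.0, 0.997, 0.072, -0.0]
force: [0.2, -0.1, 0.6]
grip_width: 1.003
grip_force: 0.0
shift [-0.6  8.5 82. ] rot [-0.  0.  0.]
```

```bash
python3 steer.py '{"motion": [[-0.5, 8.5, 20, 0, 0, 0], [-0.5, 8.5, 50, 0, 0, 0], [-0.5, 8.5, 72, 0, 0, 0], [-0.5, 8.5, 82, 0, 0, 0], [-0.5, 8.5, 82, 0, 0, 0], [-0.5, 8.5, 82, 0, 0, 0]]}'
python3 steer.py '{"motion": [[0, 0, 0, 0, 0, 0], [0, 0, 0, 0, 0, 0], [0, 0, 0, 0, 0, 0], [0, 0, 0, 0, 0, 0], [0, 0, 0, 0, 0, 0]]}' 0.0 40
python3 steer.py '{"motion": [[0, 0, -25, 0, 0, 0], [0, 0, -60, 0, 0, 0], [0, 0, -100, 0, 0, 0], [0, 0, -140, 0, 0, 0], [0, 0, -140, 0, 0, 0], [0, 0, -140, 0, 0, 0]]}'
python3 - <<'E'
from h import *
p,_=tool();print(p)
go([500.5,132,150])
E
```

```text
time_s: 8.05
eef_pos: [504.3, -176.5, 28.9]
ee_rot: [0.001, 0.997, 0.072, 0.001]
force: [0.5, -0.0, 0.8]
grip_width: 1.0
grip_force: 0.0
time_s: 8.55
eef_pos: [503.9, -176.4, 28.9]
ee_rot: [0.0, 0.997, 0.072, 0.001]
force: [-1.1, 1.4, 7.8]
grip_width: 0.739
grip_force: 42.9
time_s: 9.15
eef_pos: [503.2, -176.2, 167.7]
ee_rot: [0.0, 0.997, 0.072, 0.0]
force: [0.6, -0.1, -3.8]
grip_width: 0.737
grip_force: 46.4
[ 503.20564884 -176.221326    167.70195407]
shift [  41.5 -305.4   17.6] rot [ 0.    -0.001 -0.   ]
```

```bash
python3 steer.py '{"motion": [[4, -25, 0, 0, 0, 0], [9, -70, 0, 0, 0, 0], [15, -115, 0, 0, 0, 0], [21, -160, 0, 0, 0, 0], [28, -205, 0, 0, 0, 0], [34, -250, 0, 0, 0, 0], [39, -285, 0, 0, 0, 0], [41.5, -305, 0, 0, 0, 0]]}'
python3 steer.py '{"motion": [[0, 0, 10, 0, 0, 0], [0, 0, 20, 0, 0, 0], [0, 0, 20, 0, 0, 0], [0, 0, 20, 0, 0, 0]]}'
python3 - <<'E'
from h import *
go([500.8,132,93])
E
```

```text
time_s: 9.95
eef_pos: [499.4, 134.0, 165.6]
ee_rot: [-0.0, 0.997, 0.073, -0.002]
force: [-0.2, -0.2, -3.1]
grip_width: 0.736
grip_force: 46.3
time_s: 10.35
eef_pos: [500.6, 130.6, 146.8]
ee_rot: [0.0, 0.997, 0.071, -0.001]
force: [0.5, 0.1, -3.3]
grip_width: 0.737
grip_force: 46.3
shift [ 0.5 -1.4 53.8] rot [-0.     0.002 -0.002]
```

```bash
python3 steer.py '{"motion": [[0.3, -1, 20, 0, 0, 0], [0.3, -1, 40, 0, 0, 0], [0.3, -1, 51, 0, 0, 0], [0.3, -1, 53.5, 0, 0, 0], [0.3, -1, 53.5, 0, 0, 0], [0.3, -1, 53.5, 0, 0, 0]]}'
python3 - <<'E'
from h import *
go([500.7,132,89])
E
```

```text
time_s: 10.95
eef_pos: [501.4, 132.4, 94.9]
ee_rot: [0.0, 0.997, 0.072, 0.001]
force: [0.6, 0.4, -3.7]
grip_width: 0.74
grip_force: 46.3
shift [-0.8  0.3  5.9] rot [ 0.    -0.002 -0.   ]
```

```bash
python3 steer.py '{"motion": [[-0.4, 0, 3, 0, 0, 0], [-0.4, 0, 5, 0, 0, 0], [-0.4, 0, 5, 0, 0, 0], [-0.4, 0, 5, 0, 0, 0]]}'
python3 -c "from h import *;print(ctrl.sense()['force'],tool()[0])"
```

```text
time_s: 11.35
eef_pos: [500.8, 132.5, 89.9]
ee_rot: [0.0, 0.997, 0.072, 0.001]
force: [-3.4, -0.7, 5.9]
grip_width: 0.739
grip_force: 47.1
[-3.37655061 -0.7433451   5.85003099] [500.754309   132.49705981  89.86382289]
```

```bash
python3 steer.py '{"motion": [[0, 0, 0, 0, 0, 0], [0, 0, 0, 0, 0, 0], [0, 0, 0, 0, 0, 0], [0, 0, 0, 0, 0, 0]]}' 1.0
python3 steer.py '{"motion": [[0, 0, -10, 0, 0, 0], [0, 0, -45, 0, 0, 0], [0, 0, -90, 0, 0, 0], [-10, 0, -110, 0, 0, 0], [-10, 0, -110, 0, 0, 0], [-10, 0, -110, 0, 0, 0]]}'
python3 - <<'E'
from h import *
go([*j2w(-180,0),140],TH,np.pi/4)
b=cv2.cvtColor(ctrl.capture('scene'),cv2.COLOR_RGB2BGR);cv2.imwrite('pics/s1.png',cv2.resize(b[130:240,170:320],None,fx=5,fy=5,interpolation=cv2.INTER_CUBIC))
E
```

```text
time_s: 11.75
eef_pos: [500.5, 132.5, 89.0]
ee_rot: [-0.0, 0.997, 0.072, 0.0]
force: [0.1, -0.4, -0.6]
grip_width: 1.005
grip_force: 0.0
time_s: 12.35
eef_pos: [490.5, 131.0, 199.1]
ee_rot: [-0.0, 0.997, 0.072, 0.0]
force: [-0.7, -0.6, -0.3]
grip_width: 1.0
grip_force: 0.0
shift [-68.8  -0.7  59. ] rot [ 0.     0.785 -0.   ]
```

View pics/s1.png

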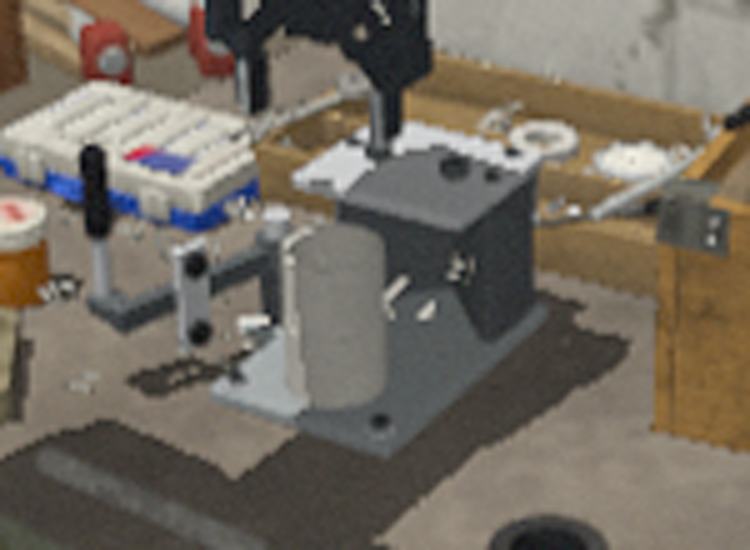

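The pile stands straight in front of the V (about (335,320) in the crop), with the gate open to its left. Next I'll tilt the tool behind it.

```bash
python3 steer.py '{"motion": [[-15, 0, 5, 0, 0.12, 0], [-35, 0, 10, 0, 0.25, 0], [-55, 0, 20, 0, 0.38, 0], [-69, -1, 35, 0, 0.51, 0], [-69, -1, 48, 0, 0.64, 0], [-69, -1, 59, 0, 0.76, 0], [-69, -1, 59, 0, 0.785, 0], [-69, -1, 59, 0, 0.785, 0]]}' 0.4
python3 - <<'E'
from h import *
p,_=tool();print(p,w2j(p),ctrl.sense()['joints'].round(2));go([*j2w(-168,0),38],TH,np.pi/4)
E
```

```text
time_s: 13.2
eef_pos: [425.3, 142.5, 150.7]
ee_rot: [-0.064, 0.935, 0.085, 0.337]
force: [-0.5, -0.1, -0.3]
grip_width: 0.4
grip_force: 0.0
[425.27835968 142.48885383 150.73889978] [-174.05692879   19.97324448] [-0.06  0.04  2.31  1.08  0.24  0.34]
shift [-67.8  27.3  88.3] rot [-0.086  0.089  0.002]
```

```bash
python3 steer.py '{"motion": [[0, 0, 0, 0, 0, 0], [0, 0, 0, 0, 0, 0], [0, 0, 0, 0, 0, 0]]}'
python3 - <<'E'
from h import *
p,_=tool();print(p,w2j(p),ctrl.sense()['joints'].round(2));go([*j2w(-172,0),140],TH,.7);go([*j2w(-168,0),60],TH,.7)
E
```

```text
time_s: 13.5
eef_pos: [425.8, 142.5, 151.7]
ee_rot: [-0.064, 0.935, 0.085, 0.337]
force: [-0.4, -0.6, 0.4]
grip_width: 0.399
grip_force: 0.0
[425.79145664 142.45570198 151.74049874] [-173.55389981   19.86680488] [-0.06  0.04  2.31  1.07  0.24  0.35]
shift [-6.5 20.6  8.3] rot [-0.086  0.004  0.006]
shift [-54.7  25.8  72. ] rot [-0.086  0.004  0.006]
```

Run:
```python
from h import *
go([*j2w(-168,0),120],.24,.52);go([*j2w(-165,0),40],.24,.52)
```

```text
shift [-16.2  22.1  26.1] rot [-0.03  -0.179 -0.065]
shift [-65.3  27.2  89.2] rot [-0.03  -0.179 -0.065]
```

```bash
python3 steer.py '{"motion": [[-4, 6, 6, -0.01, -0.06, -0.02], [-8, 11, 13, -0.02, -0.12, -0.04], [-12, 17, 20, -0.03, -0.179, -0.065], [-16, 22, 26, -0.03, -0.179, -0.065], [-16, 22, 26, -0.03, -0.179, -0.065], [-16, 22, 26, -0.03, -0.179, -0.065]]}'
python3 - <<'E'
from h import *
p,_=tool();print(p,w2j(p),ctrl.sense()['joints'].round(2));go([*j2w(-165,0),50],.24,.52)
E
```

```text
time_s: 14.1
eef_pos: [434.1, 123.7, 120.4]
ee_rot: [-0.031, 0.959, 0.115, 0.256]
force: [-1.2, 0.3, 0.1]
grip_width: 0.397
grip_force: 0.0
[434.11763243 123.73893854 120.44556781] [-1.67999810e+02  1.48931781e-01] [-0.06  0.14  2.22  0.5   0.31  0.82]
shift [-32.5   0.4  62.6] rot [ 0.    -0.001 -0.001]
```

Run:
```python
from h import *
go([*j2w(-162,0),60],.08,.52)
```

```text
shift [-24.9   0.7  55.4] rot [-0.079 -0.001  0.138]
```

```bash
python3 steer.py '{"motion": [[-5, 0, 10, -0.02, 0, 0.03], [-10, 0, 20, -0.04, 0, 0.06], [-15, 0, 30, -0.06, 0, 0.1], [-20, 0, 43, -0.079, 0, 0.138], [-25, 0.5, 55, -0.079, 0, 0.138], [-25, 0.5, 55, -0.079, 0, 0.138], [-25, 0.5, 55, -0.079, 0, 0.138]]}'
python3 - <<'E'
from h import *
p,_=tool();print(p,w2j(p),ctrl.sense()['joints'].round(2));go([*j2w(-162,0),40],.08,.52)
E
```

```text
time_s: 14.8
eef_pos: [439.9, 124.8, 60.7]
ee_rot: [-0.011, 0.965, 0.039, 0.258]
force: [0.4, -0.9, 0.1]
grip_width: 0.401
grip_force: 0.0
[439.94010397 124.8010761   60.72127853] [-162.08518151    0.36453484] [-0.    0.31  2.24  0.59  0.08  0.91]
shift [-10.2   0.4  18. ] rot [-0.001 -0.002  0.001]
```

```bash
cat > k.py <<'E'
from h import *
from scipy.optimize import least_squares,fsolve
D=[([-1.418,.313,1.498],[192.672,-488.374,249.994],[0,.98240,.18678,0]),
([-.06,.04,2.31],[425.3,142.5,151.7],[-.064,.935,.085,.337]),
([-.06,.14,2.22],[434.1,123.7,120.4],[-.031,.959,.115,.256]),
([0,.31,2.24],[439.9,124.8,60.7],[-.011,.965,.039,.258])]
s=ctrl.sense();D.append((s['joints'][:3],s['eef_pos'],s['ee_rot']))
def wr(j,P):
    a,h,l2,l3,d,L=P;r=a+l2*np.sin(j[1])+l3*np.sin(j[1]+j[2])
    return np.array([r*np.cos(j[0])-d*np.sin(j[0]),r*np.sin(j[0])+d*np.cos(j[0]),h+l2*np.cos(j[1])+l3*np.cos(j[1]+j[2])])
f=lambda P:np.concatenate([wr(j,P)+P[5]*q(r).apply([0,0,1])-p for j,p,r in D])
S=least_squares(f,[0,200,400,400,116,200]);P=S.x
def ik(p,yaw,tilt):
    w=np.array(p)-P[5]*down(yaw,tilt).apply([0,0,1])
    j=fsolve(lambda j:wr(j,P)-w,[0,.3,2.0]);F=j[1]+j[2]
    fd=np.array([np.cos(j[0])*np.sin(F),np.sin(j[0])*np.sin(F),np.cos(F)])
    return j.round(2),np.arccos(fd@down(yaw,tilt).apply([0,0,1])).round(3)
if __name__=='__main__':
    print(P.round(1),np.abs(S.fun).max().round(1))
    for x,z in[(-160,60),(-160,40),(-120,40),(-80,40),(-50,40),(-50,75)]:
        for t in(.3,.4,.5,.6,.7,.785):print(x,z,t,*ik([*j2w(x,0),z],.1,t))
E
python3 k.py
```

```text
[ 20.9 145.7 404.  370.9 120.3 186.2] 7.5
-160 60 0.3 [-0.    0.34  2.13] 0.38
-160 60 0.4 [-0.01  0.32  2.18] 0.245
-160 60 0.5 [-0.01  0.31  2.24] 0.112
-160 60 0.6 [-0.02  0.31  2.29] 0.084
-160 60 0.7 [-0.02  0.31  2.34] 0.222
-160 60 0.785 [-0.03  0.33  2.38] 0.357
-160 40 0.3 [-0.    0.38  2.14] 0.32
-160 40 0.4 [-0.01  0.37  2.2 ] 0.183
-160 40 0.5 [-0.01  0.36  2.25] 0.063
-160 40 0.6 [-0.02  0.36  2.3 ] 0.137
-160 40 0.7 [-0.02  0.38  2.35] 0.289
-160 40 0.785 [-0.03  0.4   2.38] 0.428
-120 40 0.3 [0.01 0.45 2.02] 0.371
-120 40 0.4 [0.01 0.44 2.08] 0.233
-120 40 0.5 [0.   0.43 2.13] 0.097
-120 40 0.6 [-0.    0.43  2.18] 0.086
-120 40 0.7 [-0.01  0.44  2.23] 0.23
-120 40 0.785 [-0.01  0.45  2.27] 0.364
-80 40 0.3 [0.02 0.52 1.89] 0.427
-80 40 0.4 [0.02 0.51 1.95] 0.287
-80 40 0.5 [0.02 0.5  2.01] 0.146
-80 40 0.6 [0.01 0.49 2.06] 0.05
-80 40 0.7 [0.01 0.5  2.11] 0.171
-80 40 0.785 [0.01 0.51 2.15] 0.3
-50 40 0.3 [0.03 0.58 1.79] 0.471
-50 40 0.4 [0.03 0.56 1.85] 0.331
-50 40 0.5 [0.02 0.55 1.91] 0.189
-50 40 0.6 [0.02 0.54 1.97] 0.058
-50 40 0.7 [0.02 0.54 2.02] 0.125
-50 40 0.785 [0.02 0.55 2.05] 0.252
-50 75 0.3 [0.03 0.52 1.77] 0.554
-50 75 0.4 [0.03 0.49 1.83] 0.415
-50 75 0.5 [0.02 0.48 1.89] 0.274
-50 75 0.6 [0.02 0.47 1.95] 0.134
-50 75 0.7 [0.02 0.46 2.  ] 0.057
-50 75 0.785 [0.02 0.47 2.04] 0.163
```

```bash
python3 - <<'E'
from h import *
go([*j2w(-162,0),64],.1,.5)
r=down(.1,.5);print('jigx in tool',r.inv().apply([np.cos(TH),np.sin(TH),0]).round(3),'up in tool',r.inv().apply([0,0,1]).round(3))
E
python3 steer.py '{"motion": [[1, 0, -2, 0, -0.01, -0.01], [2, 0, -3, 0.01, -0.02, -0.018], [2, 0, -3, 0.01, -0.02, -0.018], [2, 0, -3, 0.01, -0.02, -0.018]]}' 0.25
python3 - <<'E'
from h import *
p,r=tool();print(p,w2j(p),ctrl.sense()['joints'].round(2),'jigx in tool',r.inv().apply([np.cos(TH),np.sin(TH),0]).round(3));go([*j2w(-162,0),64],.1,.5);print(ctrl.sense()['force'])
E
```

```text
shift [ 1.7  0.4 -2.8] rot [ 0.009 -0.022 -0.017]
jigx in tool [ 0.877 -0.044  0.479] up in tool [ 0.479  0.    -0.878]
time_s: 15.2
eef_pos: [440.3, 124.6, 64.3]
ee_rot: [-0.013, 0.967, 0.049, 0.248]
force: [-0.1, 0.0, 0.1]
grip_width: 0.25
grip_force: 0.0
[440.31543949 124.58118451  64.2775069 ] [-1.61745286e+02  9.30574342e-02] [-0.01  0.3   2.23  0.46  0.12  1.01] jigx in tool [ 0.876 -0.043  0.481]
shift [-0.4  0.1  0.1] rot [-0.001 -0.002  0.001]
[-0.14906578  0.01826291  0.09429309]
```

```bash
python3 steer.py '{"motion": [[2.6, -0.1, 1.4, 0, 0, 0], [5.3, -0.3, 2.9, 0, 0, 0], [7.9, -0.4, 4.3, 0, 0, 0], [10.5, -0.5, 5.8, 0, 0, 0], [13.1, -0.7, 7.2, 0, 0, 0], [15.8, -0.8, 8.6, 0, 0, 0], [18.4, -0.9, 10, 0, 0, 0], [21, -1, 11.5, 0, 0, 0]]}'
python3 - <<'E'
from h import *
p,r=tool();print(p,w2j(p),ctrl.sense()['force'])
b=cv2.cvtColor(ctrl.capture('scene'),cv2.COLOR_RGB2BGR);cv2.imwrite('pics/s2.png',cv2.resize(b[130:240,170:320],None,fx=5,fy=5,interpolation=cv2.INTER_CUBIC))
E
```

```text
time_s: 16.0
eef_pos: [463.1, 128.3, 63.4]
ee_rot: [-0.013, 0.968, 0.049, 0.247]
force: [-6.8, -1.1, 4.8]
grip_width: 0.253
grip_force: 3.1
[463.14654457 128.29888217  63.41830541] [-138.61698466    0.49594788] [-6.80283496 -1.0744289   4.84940866]
```

View pics/s2.png

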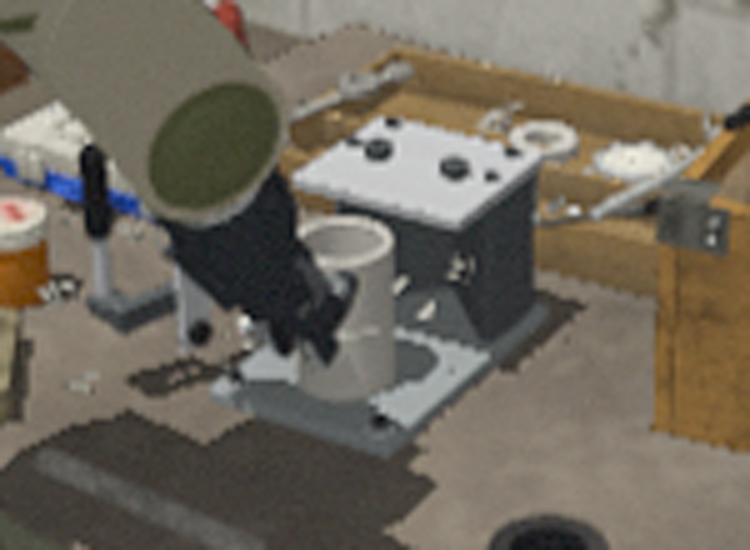

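The fingers are touching the pile near its joint (around (335,320) in the crop). It is standing straight and sliding. Continuing.

```bash
python3 steer.py '{"motion": [[3.5, -0.2, 1.9, 0, 0, 0], [7, -0.3, 3.8, 0, 0, 0], [10.5, -0.5, 5.7, 0, 0, 0], [14, -0.7, 7.7, 0, 0, 0], [17.5, -0.9, 9.6, 0, 0, 0], [21, -1, 11.5, 0, 0, 0], [24.5, -1.2, 13.4, 0, 0, 0], [28, -1.4, 15.3, 0, 0, 0]]}'
python3 steer.py '{"motion": [[3.5, -0.2, 1.9, 0, 0, 0], [7, -0.3, 3.8, 0, 0, 0], [10.5, -0.5, 5.7, 0, 0, 0], [14, -0.7, 7.7, 0, 0, 0], [17.5, -0.9, 9.6, 0, 0, 0], [21, -1, 11.5, 0, 0, 0], [24.5, -1.2, 13.4, 0, 0, 0], [28, -1.4, 15.3, 0, 0, 0]]}'
python3 - <<'E'
from h import *
p,r=tool();print(p,w2j(p),ctrl.sense()['force'])
b=cv2.cvtColor(ctrl.capture('scene'),cv2.COLOR_RGB2BGR);cv2.imwrite('pics/s3.png',cv2.resize(b[130:240,170:320],None,fx=5,fy=5,interpolation=cv2.INTER_CUBIC))
E
```

```text
time_s: 16.85
eef_pos: [494.8, 132.8, 63.4]
ee_rot: [-0.013, 0.968, 0.049, 0.247]
force: [-6.0, -0.5, 2.3]
grip_width: 0.25
grip_force: 2.9
time_s: 17.65
eef_pos: [526.4, 137.5, 63.5]
ee_rot: [-0.013, 0.968, 0.049, 0.247]
force: [-4.7, -1.6, 3.3]
grip_width: 0.253
grip_force: 2.9
[526.44483544 137.45707667  63.4642174 ] [-74.65961018   0.47586893] [-4.65774726 -1.62537882  3.29439717]
```

View pics/s3.png

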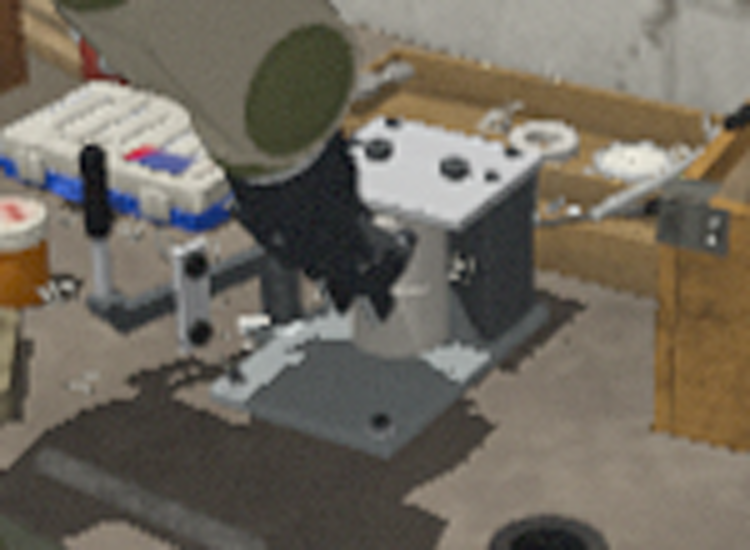

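The pile is going under the plate upright, the tool body just above the plate's front edge (380,220). About 24 mm remain.

```bash
python3 steer.py '{"motion": [[2.2, -0.1, 1.2, 0, 0, 0], [4.4, -0.2, 2.4, 0, 0, 0], [6.6, -0.3, 3.6, 0, 0, 0], [8.8, -0.4, 4.8, 0, 0, 0], [11, -0.5, 6, 0, 0, 0], [13.2, -0.7, 7.2, 0, 0, 0], [15.4, -0.8, 8.4, 0, 0, 0]]}'
python3 - <<'E'
from h import *
p,r=tool();print(p,w2j(p),ctrl.sense()['force'])
E
```

```text
time_s: 18.4
eef_pos: [543.8, 140.0, 63.5]
ee_rot: [-0.013, 0.968, 0.049, 0.247]
force: [-5.2, -0.5, 2.7]
grip_width: 0.25
grip_force: 2.6
[543.81655102 139.96445605  63.52447261] [-57.10787744   0.46440596] [-5.17594385 -0.45553193  2.74288708]
```

```bash
python3 steer.py '{"motion": [[1.3, -0.1, 0.7, 0, 0, 0], [2.6, -0.2, 1.4, 0, 0, 0], [3.9, -0.2, 2.1, 0, 0, 0], [3.9, -0.2, 2.1, 0, 0, 0]]}'
python3 steer.py '{"motion": [[0.9, 0, 0.5, 0, 0, 0], [1.8, -0.1, 1, 0, 0, 0], [1.8, -0.1, 1, 0, 0, 0]]}'
python3 - <<'E'
from h import *
p,r=tool();print(p,w2j(p),ctrl.sense()['force'])
E
```

```text
time_s: 18.8
eef_pos: [548.9, 140.6, 63.9]
ee_rot: [-0.013, 0.968, 0.049, 0.248]
force: [-2.5, -0.4, -0.5]
grip_width: 0.249
grip_force: 1.5
time_s: 19.1
eef_pos: [550.8, 140.9, 63.9]
ee_rot: [-0.013, 0.968, 0.049, 0.248]
force: [-3.4, 0.3, -0.9]
grip_width: 0.253
grip_force: 1.9
[550.7597987  140.85818447  63.85616188] [-50.10824047   0.35250836] [-3.38666871  0.32293957 -0.90789316]
```

```bash
for i in 1 2 3; do :; done
python3 steer.py '{"motion": [[0.9, 0, 0.5, 0, 0, 0], [1.8, -0.1, 1, 0, 0, 0], [1.8, -0.1, 1, 0, 0, 0]]}'
python3 steer.py '{"motion": [[0.9, 0, 0.5, 0, 0, 0], [1.8, -0.1, 1, 0, 0, 0], [1.8, -0.1, 1, 0, 0, 0]]}'
```

```text
time_s: 19.4
eef_pos: [551.8, 141.4, 63.5]
ee_rot: [-0.013, 0.968, 0.049, 0.246]
force: [-11.6, 0.3, 3.8]
grip_width: 0.248
grip_force: 5.6
time_s: 19.7
eef_pos: [552.3, 141.9, 63.2]
ee_rot: [-0.013, 0.968, 0.05, 0.245]
force: [-24.1, -1.3, 13.6]
grip_width: 0.252
grip_force: 11.9
```

```bash
python3 steer.py '{"motion": [[-5, 0.2, -3, 0, 0, 0], [-12, 0.6, -7, 0, 0, 0], [-17.6, 0.9, -9.6, 0, 0, 0], [-13, 0.9, -16.6, 0, 0, 0], [-9.9, 0.9, -23.6, 0, 0, 0], [-9.9, 0.9, -23.6, 0, 0, 0], [-9.9, 0.9, -23.6, 0, 0, 0]]}'
python3 - <<'E'
from h import *
p,r=tool();print(p,w2j(p),ctrl.sense()['force']);go([*j2w(-52,0),80],.1,.5)
E
```

```text
time_s: 20.4
eef_pos: [535.5, 138.5, 80.4]
ee_rot: [-0.013, 0.967, 0.049, 0.248]
force: [-0.3, 0.1, -0.4]
grip_width: 0.254
grip_force: 0.0
[535.4505312  138.54142351  80.41186163] [-65.59151738   0.25664965] [-0.31280703  0.08360604 -0.4467462 ]
shift [11.7 -0.3  6.9] rot [-0.001 -0.003  0.001]
```

```bash
python3 steer.py '{"motion": [[3, -0.1, 1.8, 0, 0, 0], [6, -0.2, 3.6, 0, 0, 0], [9, -0.3, 5.2, 0, 0, 0], [11.7, -0.4, 6.6, 0, 0, 0], [11.7, -0.4, 6.6, 0, 0, 0], [11.7, -0.4, 6.6, 0, 0, 0]]}'
python3 steer.py '{"motion": [[0.9, 0, 0.5, 0, 0, 0], [1.8, -0.1, 1, 0, 0, 0], [1.8, -0.1, 1, 0, 0, 0]]}'
python3 -c "
from h import *
print(w2j(tool()[0]))"
```

```text
time_s: 21.0
eef_pos: [548.4, 140.3, 79.7]
ee_rot: [-0.013, 0.968, 0.049, 0.248]
force: [0.1, -0.5, 0.1]
grip_width: 0.252
grip_force: 0.0
time_s: 21.3
eef_pos: [549.7, 140.7, 79.1]
ee_rot: [-0.013, 0.968, 0.049, 0.247]
force: [-3.2, 0.3, -3.1]
grip_width: 0.249
grip_force: 0.0
[-51.17948824   0.36952098]
```

```bash
python3 steer.py '{"motion": [[-5, 0.2, -3, 0, 0, 0], [-10, 0.5, -6, 0, 0.03, 0], [-11, 0.5, -4, 0, 0.06, 0], [-11.5, 0.5, -3.5, 0, 0.08, 0], [-11.5, 0.5, -3.5, 0, 0.08, 0]]}' 0.0 20
python3 - <<'E'
from h import *
p,r=tool();print(p,w2j(p),ctrl.sense()['force'],ctrl.sense()['joints'].round(2));go([*j2w(-53,0),76],.1,.58);print(r.inv().apply([np.cos(TH),np.sin(TH),0]).round(3))
E
```

```text
time_s: 21.8
eef_pos: [538.5, 138.8, 77.3]
ee_rot: [-0.015, 0.957, 0.048, 0.286]
force: [-0.4, -0.3, 0.6]
grip_width: 0.001
grip_force: 0.0
[538.4979374  138.80180628  77.34299728] [-62.53828645   0.07702595] [-0.37888126 -0.29247389  0.58847935] [0.02 0.43 2.   0.31 0.14 1.19]
shift [ 7.2 -0.3  6.4] rot [-0.001 -0.002  0.001]
[ 0.835 -0.043  0.549]
```

```bash
python3 steer.py '{"motion": [[2, -0.1, 1.8, 0, 0, 0], [4, -0.2, 3.6, 0, 0, 0], [6, -0.3, 5.4, 0, 0, 0], [7.2, -0.4, 6.4, 0, 0, 0], [7.2, -0.4, 6.4, 0, 0, 0]]}'
python3 steer.py '{"motion": [[0.8, 0, 0.5, 0, 0, 0], [1.7, -0.1, 1.1, 0, 0, 0], [1.7, -0.1, 1.1, 0, 0, 0]]}'
python3 -c "
from h import *
print(w2j(tool()[0]),ctrl.sense()['force'])"
```

```text
time_s: 22.3
eef_pos: [548.5, 140.3, 75.9]
ee_rot: [-0.015, 0.957, 0.049, 0.286]
force: [0.1, -0.3, -0.8]
grip_width: 0.001
grip_force: 0.0
time_s: 22.6
eef_pos: [549.6, 140.7, 75.6]
ee_rot: [-0.015, 0.957, 0.049, 0.285]
force: [-6.2, -1.1, 2.4]
grip_width: 0.004
grip_force: 3.1
[-51.3220493    0.33785823] [-6.23804884 -1.12288057  2.37205572]
```

```bash
python3 steer.py '{"motion": [[0.8, 0, 0.5, 0, 0, 0], [1.7, -0.1, 1.1, 0, 0, 0], [1.7, -0.1, 1.1, 0, 0, 0]]}'
python3 steer.py '{"motion": [[0.8, 0, 0.5, 0, 0, 0], [0.8, 0, 0.5, 0, 0, 0], [0.8, 0, 0.5, 0, 0, 0]]}'
python3 - <<'E'
from h import *
print(w2j(tool()[0]),ctrl.sense()['force'])
b=cv2.cvtColor(ctrl.capture('scene'),cv2.COLOR_RGB2BGR);cv2.imwrite('pics/s4.png',cv2.resize(b[150:210,225:285],None,fx=8,fy=8,interpolation=cv2.INTER_CUBIC))
E
```

```text
time_s: 22.9
eef_pos: [550.1, 141.2, 75.3]
ee_rot: [-0.015, 0.957, 0.049, 0.284]
force: [-21.6, -3.6, 13.8]
grip_width: -0.004
grip_force: 10.3
time_s: 23.2
eef_pos: [550.3, 141.5, 74.9]
ee_rot: [-0.015, 0.958, 0.049, 0.283]
force: [-24.1, -2.9, 15.8]
grip_width: 0.003
grip_force: 12.2
[-50.47916795   1.06169614] [-24.13976288  -2.94766836  15.76167608]
```

View pics/s4.png

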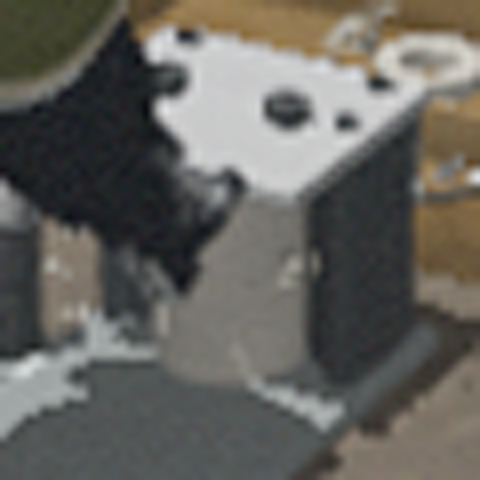

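The tip (185,290 in the crop) is against the upper sleeve. Both sleeves are hard against the V, with about 24 N reaction each. Next I'll back out and raise the tool.

```bash
python3 steer.py '{"motion": [[-6, 0.3, -4, 0, 0, 0], [-16, 0.8, -10.5, 0, 0, 0], [-33, 1.7, -22, 0, 0, 0], [-50, 2.5, -33, 0, -0.1, 0]]}'
python3 - <<'E'
from h import *
p,r=tool();print(p,w2j(p),ctrl.sense()['force']);go([*j2w(-130,0),240],TH,0)
E
```

```text
time_s: 23.65
eef_pos: [495.1, 134.6, 75.0]
ee_rot: [-0.016, 0.968, 0.05, 0.245]
force: [-0.5, 0.3, -0.4]
grip_width: -0.001
grip_force: 0.0
[495.11661079 134.58930015  75.00325528] [-106.07511879    2.13346375] [-0.46466588  0.30622527 -0.40547484]
shift [  57.6    2.  -156.5] rot [ 0.003 -0.496 -0.04 ]
```

```bash
python3 steer.py '{"motion": [[7, 0, -28, 0, -0.08, 0], [16, 0, -58, 0, -0.17, -0.01], [27, 1, -88, 0, -0.28, -0.02], [38, 1, -118, 0, -0.39, -0.03], [50, 2, -145, 0, -0.49, -0.04], [57, 2, -156, 0, -0.496, -0.04], [57, 2, -156, 0, -0.496, -0.04], [57, 2, -156, 0, -0.496, -0.04]]}' 1.0
python3 - <<'E'
from h import *
p,r=tool();print(p,w2j(p))
for n in('top','scene'):
    b=cv2.cvtColor(ctrl.capture(n),cv2.COLOR_RGB2BGR);cv2.imwrite(f'pics/{n}5.png',b)
    if n=='scene': c=cv2.resize(b[130:230,180:290],None,fx=5,fy=5,interpolation=cv2.INTER_CUBIC)
    else: a=cv2.resize(b[140:240,180:230],None,fx=5,fy=5,interpolation=cv2.INTER_CUBIC)
cv2.imwrite('pics/d.png',np.hstack([c,a]))
J=lambda x,y,z:[*j2w(x,y),z]
for P in([-32,0,12],[-32,0,61],[0,-32,12],[-52,-63,114],[-146,-68,12]):
    u,v=proj('scene',J(*P));print(P,((u-180)*5,(v-130)*5))
E
```

```text
time_s: 24.45
eef_pos: [472.8, 128.9, 239.4]
ee_rot: [0.003, 0.997, 0.071, 0.002]
force: [-0.0, -0.3, -0.7]
grip_width: 0.998
grip_force: 0.0
[472.81033747 128.85898393 239.42710008] [-128.97283675   -0.33652931]
[-32, 0, 12] (np.float64(343.3718938147152), np.float64(334.6898762185265))
[-32, 0, 61] (np.float64(342.1601882089818), np.float64(269.3308226387205))
[0, -32, 12] (np.float64(409.7107971428443), np.float64(326.33087099954906))
[-52, -63, 114] (np.float64(409.2489596206934), np.float64(231.37599667804054))
[-146, -68, 12] (np.float64(337.751194851454), np.float64(442.39273545169044))
```

View pics/d.png

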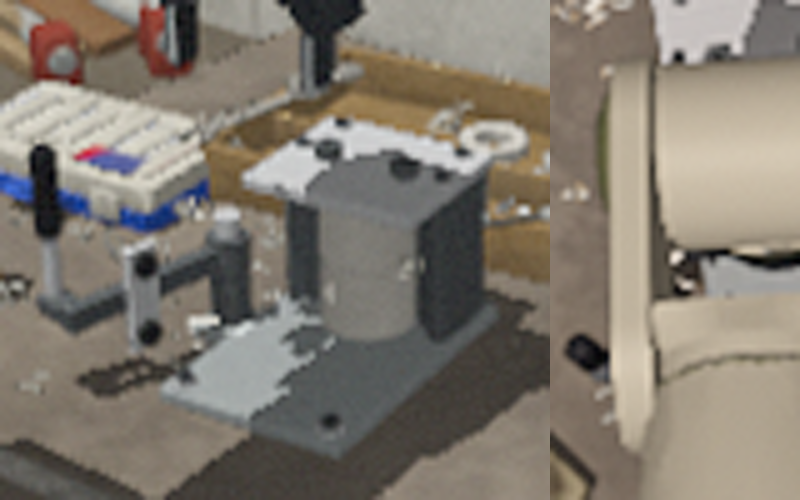

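The picture shows both sleeves in line inside the V under the plate, and the gate still open with its grip at (45,190). Next, the gate.

Run:
```python
from h import *
go([*j2w(-163.3,129.5),215],TH,0);print(j2w(-163.3,129.5))
A=lambda x,y,z:ray('top',120+(x+.5)/5-.5,120+(y+.5)/5-.5,z);print(A(335,440,172),ctrl.sense()['joints'].round(2))
b=cv2.imread('pics/top5.png');B=lambda x,y,z:ray('top',180+(x-550+.5)/5-.5,140+(y+.5)/5-.5,z);print(B(578,350,172))
```

```text
shift [ -34.3 -129.9   23.3] rot [ 0.006 -0.002 -0.001]
[420.20655146 252.42564682]
[424.15344927 249.66737923] [ 0.03  0.24  1.62 -0.01  1.28  1.46]
[418.52838187 253.71640967]
```

```bash
python3 steer.py '{"motion": [[-11, -43, 0, 0, 0, 0], [-23, -86, 5, 0, 0, 0], [-34, -130, 15, 0, 0, 0], [-34, -130, 23, 0, 0, 0], [-34, -130, 23, 0, 0, 0], [-34, -130, 23, 0, 0, 0]]}' 1.0
python3 - <<'E'
from h import *
go([420.2,252.4,153],TH,0)
b=cv2.cvtColor(ctrl.capture('scene'),cv2.COLOR_RGB2BGR);cv2.imwrite('pics/s6.png',cv2.resize(b[80:210,150:290],None,fx=4,fy=4,interpolation=cv2.INTER_CUBIC))
E
```

```text
time_s: 25.15
eef_pos: [421.4, 251.9, 216.1]
ee_rot: [0.003, 0.997, 0.071, 0.002]
force: [-0.2, 0.6, 0.5]
grip_width: 0.999
grip_force: 0.0
shift [-1.3 -1.1 63.1] rot [ 0.006 -0.003 -0.002]
```

View pics/s6.png

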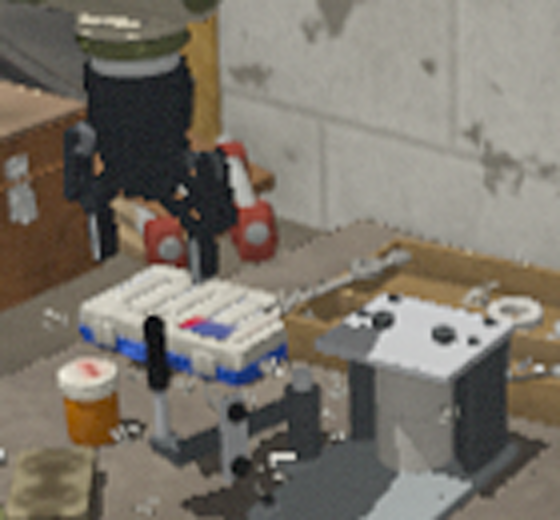

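The open fingers (105,250 and 205,265) are centred over the grip (155,345). Descending and closing.

```bash
python3 steer.py '{"motion": [[-1, -1, 20, 0, 0, 0], [-1, -1, 40, 0, 0, 0], [-1, -1, 55, 0, 0, 0], [-1, -1, 62, 0, 0, 0], [-1, -1, 62, 0, 0, 0]]}'
python3 steer.py '{"motion": [[0, 0, 0, 0, 0, 0], [0, 0, 0, 0, 0, 0], [0, 0, 0, 0, 0, 0], [0, 0, 0, 0, 0, 0], [0, 0, 0, 0, 0, 0], [0, 0, 0, 0, 0, 0], [0, 0, 0, 0, 0, 0], [0, 0, 0, 0, 0, 0]]}' 0.0 30
cat > g.py <<'E'
from h import *
G=lambda q:j2w(-48-24*np.cos(q)-124*np.sin(q),78+24*np.sin(q)-124*np.cos(q))
p,r=tool();d=w2j(p)-[-48,78];qq=(np.arctan2(-24,-124)-np.arctan2(d[0],d[1]));qq=np.mod(-qq if 0 else np.arctan2(d[1],d[0])-np.arctan2(-124,-24)+np.pi,2*np.pi)-np.pi
qq=-qq
print('q',qq,'rad',np.hypot(*d),'force',ctrl.sense()['force'].round(1),'yaw',np.arctan2(*r.apply([1,0,0])[1::-1]))
c=j2w(-48,78)
for i in range(1,9):
    a=.1*i;v=p[:2]-c;n=c+np.array([v[0]*np.cos(a)-v[1]*np.sin(a),v[0]*np.sin(a)+v[1]*np.cos(a)])
    print(r.inv().apply([*(n-p[:2]),0]).round(1),-round(a,2))
E
python3 g.py
```

```text
time_s: 25.7
eef_pos: [420.5, 252.4, 154.1]
ee_rot: [0.003, 0.997, 0.071, 0.001]
force: [0.6, -0.5, 1.4]
grip_width: 0.996
grip_force: 0.0
time_s: 26.5
eef_pos: [420.2, 253.3, 154.7]
ee_rot: [0.003, 0.997, 0.071, 0.002]
force: [-2.5, 1.0, 6.0]
grip_width: 0.198
grip_force: 29.3
q 1.806216597249759 rad 126.50487561720617 force [-2.5  1.   6. ] yaw 0.14261244752530894
[-4.6 11.8  0. ] -0.1
[-8.1 23.9  0.1] -0.2
[-10.3  36.4   0.2] -0.3
[-11.2  49.    0.2] -0.4
[-10.9  61.6   0.3] -0.5
[-9.3 74.2  0.4] -0.6
[-6.5 86.5  0.4] -0.7
[-2.5 98.5  0.5] -0.8
```

```bash
python3 steer.py '{"motion": [[-4.6, 11.8, 0, 0, 0, -0.1], [-8.1, 23.9, 0, 0, 0, -0.2], [-10.3, 36.4, 0, 0, 0, -0.3], [-11.2, 49, 0, 0, 0, -0.4], [-10.9, 61.6, 0, 0, 0, -0.5], [-9.3, 74.2, 0, 0, 0, -0.6], [-9.3, 74.2, 0, 0, 0, -0.6]]}'
python3 g.py
```

```text
time_s: 27.2
eef_pos: [421.6, 177.4, 154.7]
ee_rot: [0.003, 0.932, 0.363, 0.001]
force: [-2.2, 0.3, 3.0]
grip_width: 0.193
grip_force: 29.7
q 1.1979206281614152 rad 126.77248521422261 force [-2.2  0.3  3. ] yaw 0.7425049085752526
[-4.5 11.8  0.1] -0.1
[-7.9 24.1  0.2] -0.2
[-10.   36.5   0.3] -0.3
[-10.8  49.2   0.3] -0.4
[-10.4  61.9   0.4] -0.5
[-8.7 74.4  0.5] -0.6
[-5.8 86.7  0.6] -0.7
[-1.7 98.7  0.6] -0.8
```

```bash
python3 steer.py '{"motion": [[-4.5, 11.8, 0, 0, 0, -0.1], [-7.9, 24.1, 0, 0, 0, -0.2], [-10, 36.5, 0, 0, 0, -0.3], [-10.8, 49.2, 0, 0, 0, -0.4], [-10.4, 61.9, 0, 0, 0, -0.5], [-10.4, 61.9, 0, 0, 0, -0.5]]}'
python3 g.py
```

```text
time_s: 27.8
eef_pos: [455.8, 125.1, 154.7]
ee_rot: [0.003, 0.814, 0.581, -0.001]
force: [-2.7, -3.6, 0.1]
grip_width: 0.198
grip_force: 29.7
q 0.6987380847369069 rad 126.52466677131349 force [-2.7 -3.6  0.1] yaw 1.2404703439522295
[-4.5 11.8  0.1] -0.1
[-7.8 24.   0.1] -0.2
[-9.9 36.5  0.2] -0.3
[-10.8  49.1   0.3] -0.4
[-10.3  61.7   0.3] -0.5
[-8.6 74.3  0.4] -0.6
[-5.7 86.6  0.4] -0.7
[-1.5 98.5  0.5] -0.8
```

```bash
python3 steer.py '{"motion": [[-4.5, 11.8, 0, 0, 0, -0.1], [-7.8, 24, 0, 0, 0, -0.2], [-9.9, 36.5, 0, 0, 0, -0.3], [-10.8, 49.1, 0, 0, 0, -0.4], [-10.3, 61.7, 0, 0, 0, -0.5], [-9, 71, 0, 0, 0, -0.575], [-9, 71, 0, 0, 0, -0.575]]}'
python3 g.py
```

```text
time_s: 28.5
eef_pos: [520.1, 94.2, 154.8]
ee_rot: [0.003, 0.616, 0.788, -0.002]
force: [-1.6, -5.4, -4.5]
grip_width: 0.196
grip_force: 29.6
q 0.12581476024385552 rad 125.64154250236884 force [-1.6 -5.4 -4.5] yaw 1.8144699206429176
[-4.5 11.7  0. ] -0.1
[-7.8 23.8  0.1] -0.2
[-9.9 36.2  0.1] -0.3
[-10.7  48.8   0.1] -0.4
[-10.3  61.3   0.1] -0.5
[-8.6 73.8  0.1] -0.6
[-5.7 86.   0.1] -0.7
[-1.6 97.8  0.1] -0.8
```

```bash
python3 steer.py '{"motion": [[-2, 5, 0, 0, 0, -0.04], [-3.4, 9, 0, 0, 0, -0.08], [-4.2, 11, 0, 0, 0, -0.095], [-4.2, 11, 0, 0, 0, -0.095]]}'
python3 g.py|head -1
python3 steer.py '{"motion": [[-0.7, 2, 0, 0, 0, -0.016], [-1, 3, 0, 0, 0, -0.024], [-1, 3, 0, 0, 0, -0.024]]}'
python3 g.py|head -3
```

```text
time_s: 28.9
eef_pos: [531.0, 93.0, 154.8]
ee_rot: [0.003, 0.578, 0.816, -0.002]
force: [-0.4, -5.8, -6.8]
grip_width: 0.199
grip_force: 29.4
q 0.03836628643633322 rad 125.48032159626503 force [-0.4 -5.8 -6.8] yaw 1.9078148367439738
time_s: 29.2
eef_pos: [532.7, 92.9, 154.7]
ee_rot: [0.001, 0.569, 0.822, -0.003]
force: [-9.0, -8.4, -2.4]
grip_width: 0.193
grip_force: 30.3
q 0.02458239307907739 rad 125.43323127454109 force [-9.  -8.4 -2.4] yaw 1.9315779769466022
[-4.7 11.6 -0. ] -0.1
[-8.2 23.7 -0. ] -0.2
```

```bash
python3 steer.py '{"motion": [[-0.7, 0.7, 0, 0, 0, 0], [-1.2, 1.6, 0, 0, 0, 0], [-1.2, 1.6, 0, 0, 0, 0]]}'
python3 g.py|head -1
python3 steer.py '{"motion": [[-0.5, 0.8, 0, 0, 0, 0], [-0.8, 1.6, 0, 0, 0, 0], [-0.8, 1.6, 0, 0, 0, 0]]}'
python3 g.py|head -1
```

```text
time_s: 29.5
eef_pos: [533.1, 92.8, 154.7]
ee_rot: [-0.001, 0.569, 0.823, -0.004]
force: [-19.7, -4.9, 4.1]
grip_width: 0.193
grip_force: 31.6
q 0.021312013554200426 rad 125.46040373171168 force [-19.7  -4.9   4.1] yaw 1.931660605020934
time_s: 29.8
eef_pos: [533.4, 92.8, 154.6]
ee_rot: [-0.002, 0.569, 0.823, -0.005]
force: [-28.3, -6.0, 9.4]
grip_width: 0.196
grip_force: 33.4
q 0.01875315582117132 rad 125.46836678140492 force [-28.3  -6.    9.4] yaw 1.9319138378741942
```

```bash
python3 steer.py '{"motion": [[0.5, -1.2, 0, 0, 0, 0], [0.9, -2, 0, 0, 0, 0], [0.9, -2, 0, 0, 0, 0]]}'
python3 steer.py '{"motion": [[0, 0, 0, 0, 0, 0], [0, 0, 0, 0, 0, 0], [0, 0, 0, 0, 0, 0], [0, 0, 0, 0, 0, 0], [0, 0, 0, 0, 0, 0], [0, 0, 0, 0, 0, 0]]}' 1.0
python3 steer.py '{"motion": [[0, 0, -10, 0, 0, 0], [0, 0, -30, 0, 0, 0], [0, 0, -60, 0, 0, 0], [-20, -20, -95, 0, 0, 0], [-40, -50, -110, 0, 0, 0], [-60, -90, -110, 0, 0, 0], [-80, -130, -110, 0, 0, 0], [-100, -170, -110, 0, 0, 0]]}'
python3 - <<'E'
from h import *
for n in('top','scene'):
    b=cv2.cvtColor(ctrl.capture(n),cv2.COLOR_RGB2BGR);cv2.imwrite(f'pics/{n}7.png',b)
    if n=='scene': c=cv2.resize(b[130:230,200:280],None,fx=5,fy=5,interpolation=cv2.INTER_CUBIC)
    else: a=cv2.resize(b[130:230,190:266],None,fx=5,fy=5,interpolation=cv2.INTER_CUBIC)
cv2.imwrite('pics/e.png',np.hstack([c,a]))
E
```

```text
time_s: 30.1
eef_pos: [533.1, 92.8, 154.7]
ee_rot: [-0.0, 0.569, 0.822, -0.004]
force: [-17.6, -4.9, 1.8]
grip_width: 0.194
grip_force: 31.2
time_s: 30.7
eef_pos: [536.6, 92.4, 155.8]
ee_rot: [0.003, 0.567, 0.824, -0.001]
force: [-0.3, 0.4, -0.3]
grip_width: 1.0
grip_force: 0.0
time_s: 31.5
eef_pos: [411.8, -62.1, 266.8]
ee_rot: [0.004, 0.567, 0.824, -0.001]
force: [-0.5, -0.9, 0.7]
grip_width: 0.995
grip_force: 0.0
```

View pics/e.png

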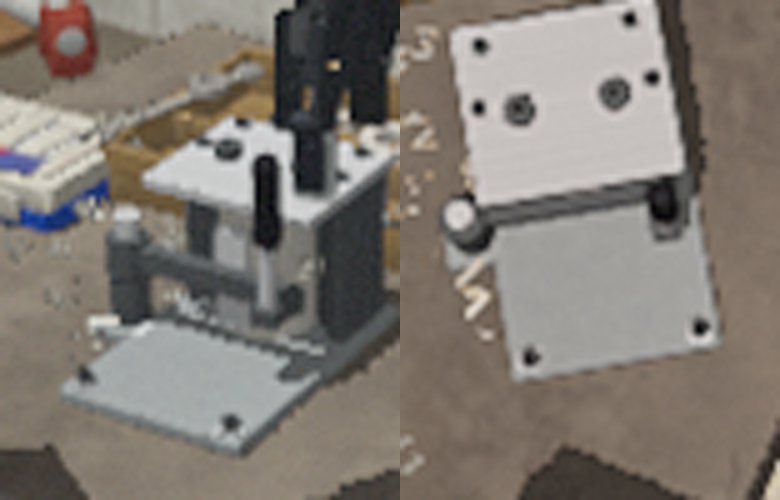

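The gate now lies across the front, parallel to the plate edge, with its grip at (664,200). The pile is behind it and the arm is clear, so I'm handing in.

```bash
python3 steer.py '{"motion": [[0, 0, 0, 0, 0, 0], [0, 0, 0, 0, 0, 0], [0, 0, 0, 0, 0, 0]]}'; python3 -c "
from rig import ctrl
print(ctrl.finish_job())"
```

```text
time_s: 31.9
eef_pos: [413.6, -60.5, 266.0]
ee_rot: [0.003, 0.566, 0.824, -0.001]
force: [-0.6, 0.6, -0.5]
grip_width: 0.998
grip_force: 0.0
the job is handed in; nothing more can be done
None
```

I stacked both sleeves, pushed them home against the V, shut the gate on them with the arm clear, and handed the job in at about 32 s; no verdict came back, and the 2.5 mm seating and 0.04 rad gate limits were judged only from contact forces and pictures.

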